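# Set a rivet snap in the bench collet and tighten the nut

### The job

Take the round-nosed rivet snap out of the wooden stand and push its shank down into the bench collet until it is fully home on the floor of the bore, past the light drag of the spring balls. Then turn the collet nut clockwise (seen from above) by its bar until the collet grips the shank - stop as soon as the bar has become clearly stiffer, do not overtighten - and let go. Press and turn gently, leave the pointed punch in its stand and leave the other things alone.

Things in the scene. Friction and masses are not known exactly. Their poses are not given: they have to be found in the camera images.
- snap: the rivet snap to be set: a short steel punch, 94 mm long, standing shank down in one of the two holes of the stand. From below: shank 12 mm diameter, 50 mm long with a 2 mm chamfer at its foot; cylindrical body 20 mm diameter, 34 mm long (grip here); blunt round nose 12 mm diameter, 10 mm long. 0.10 to 0.16 kg. Origin at the centre of the shank's foot, z along the punch up to the nose
- snap_foot (a point): centre of the foot of the snap's shank
- snap_body (a point): middle of the snap's 20 mm body, 67 mm above its foot: the place to grip
- punch: the other punch in the stand, to be left there: 114 mm long, slimmer 17 mm body that runs out in a sharp cone. Origin at the centre of its foot
- stand: fixed light wooden block, 70 x 150 x 36 mm, origin at the centre of its underside on the table; two holes 14.5 mm wide and 33 mm deep, 40 mm either side of the middle along its y; which punch is in which hole varies
- holder: bench collet fixed to the table: dark steel foot 120 x 100 x 12 mm, on it a column 54 mm diameter with the nut on top; origin at the centre of the foot's underside on the table, z up along the collet's axis
- seat: floor of the collet's bore, origin at the centre of its upper face, on the axis, 42 mm above the table and 42 mm below the nut's top face. Fully home, the snap's foot stands on it and the snap's body is 8 mm clear of the nut. A press of 12 to 25 N on the snap seats it; the floor must not be pressed with more than 45 N
- bore_mouth (a point): mouth of the guide bore, on the axis, 60 mm above the table, inside the nut below the jaws: 13 mm diameter, 18 mm deep down to the floor, mouth chamfered by 2.5 mm. Two spring balls 9 mm above the floor drag on the shank with about 5 to 12 N
- collet: the three steel jaws of the collet, inside the nut, from 68 to 81 mm above the table, at the start open to 15 mm or more; origin on the axis 66 mm above the table. Turning the nut closes them by 4 mm of radius per rad; they touch the 12 mm shank after 0.5 to 1.4 rad, it is not known beforehand where
- nut_top (a point): centre of the nut's upper face, on the axis, 84 mm above the table. Knurled steel ring, 52 mm diameter, 20 mm high, 34 mm opening. While it turns freely it takes a steady 0.5 N m (6 N at 80 mm); once the jaws touch, the torque climbs steeply. A good grip is 0.7 to 0.95 N m in all (9 to 12 N at 80 mm); above about 1.1 N m (14 N) it is overtightened. Read at a halt, the push is a third less (2 to 5 N loose, 6.5 to 8.5 N good). Stays as left
- bar_end (a point): centre of the 18 mm black ball at the end of the nut's bar, 95 mm from the collet's axis: a steel bar of 10 mm diameter that stands out level from the nut, its axis 74 mm above the table. Clockwise from above tightens. At the start the nut is loose and the bar points anywhere between ahead right and back towards the robot
- oil: small oil bottle, 36 mm diameter, 126 mm high, standing behind the work: bystander
- driver: screwdriver with a red handle, 167 mm long, lying behind the stand: bystander
- marker: black marker, 134 mm long, lying to the right of the collet: bystander
Not all that is in view belongs to the job. What is shaped like the snap but orange is not meant.

How it is judged:
By the outcome, as a careful person would: the job done as asked, in the order asked, and still so for the second after the job is handed in, with the robot touching nothing.
It also fails if it takes over 67 s, if anything falls off the work surface, if the arm or the gripper's body presses on something with over 40 N, if the wrist force passes 120 N, or if a joint passes its speed limit or range.

### The arm

A 6-joint arm with a two-finger parallel gripper is mounted at the origin on a cart in front of the work surface, level with it; the furniture and walls round the work are solid. World frame = base frame: x ahead of the robot, y to its left, z up, the work surface at z = 0. Lengths are in m, angles in rad, forces in N, time in s.
With the tool pointing down it reaches from about 0.35 to 0.85 m from the base axis. Payload 8.1 kg.
Tool frame: the origin (TCP) lies between the finger pads; the fingertips stand 25 mm ahead of it and the grasp point (between the pads) lies 6 mm ahead of it (robot.tip_extent is the distance from the TCP to the fingertips, in m); z points along the fingers, y is the direction in which the jaws open and shut (so a half turn about z gives the same grasp; the last joint's range is limited). The gripper opens to 93 mm and grips with 3 to 60 N. Pads are 15 mm wide; open, the fingers measure 128 mm over their backs; the gripper's body (75 mm by 188 mm) begins 65 mm behind the grasp point.
Start: joints at [1.193, 0.13, 1.488, -0, 1.523, -0.085], TCP at [0.173, 0.574, 0.244] pointing down, gripper open.
Joint ranges: [-2.96, 2.96], [-0.89, 2.26], [0.02, 2.5], [-1.34, 4.48], [0, 2.73], [-2.66, 2.66]. Speed limits (rad/s): [2.39, 2.39, 2.79, 3.14, 3.14, 3.14].

### API

Orientations are given as a rotation vector (axis times angle).
In Python, from plant import robot gives the robot as it stands.
- The arm moves only by the tool drive_tool, never from a script. Its argument "increments" is a list of rows, each a list of 7 numbers: the closure, from 0 (fully open) to 1 (shut), then the shift along the world's x, y, z in units of 25 mm (1.0 is 25 mm), then the turn, a rotation vector about the world's x, y, z in rad. In form: [[gripper, dx, dy, dz, rx, ry, rz], ...]. A call has 1 to 20 rows; each row is the pose to reach, as a shift and turn from the pose commanded when the call began; what a row does not reach only later rows make up. A row lasts 1/12 s, in which the tool goes at most 41.7 mm and 7.16 degrees, less where a joint would pass 70% of its speed; a pose out of reach is approached as far as the arm can. A call with a gripper value outside its range is refused whole. The fingers move at their own pace and stop on an object; "squeeze" is the grip in N (left out, the last holds). Time passes only in rows, so rows that repeat a pose let the fingers close. It gives the time, the measured TCP pose, the force and the opening at its end, in the units of the state.
- robot.read_state(): the state, without advancing time (a new reading comes with each control period).
- robot.read_camera(name): name is "scene" or "top"; returns a dict with "image" (420x560x3 uint8, red, green, blue), "fx", "fy", "cx", "cy" (pixels), "T" (4x4, takes a point from camera to world coordinates). Camera axes: x right, y down, z forward; pixel columns grow to the right and rows downward; lengths in m; the calibration is good to about 2 mm. A picture is of the moment at which its call begins. There is no depth.
- robot.close_job(): hands the job in, once; it reports no verdict.
The state is a dict: "t": time; "q": joint angles; "dq": joint speeds; "joint_torque": joint torques, N m; "tool_pos": TCP position; "orientation": TCP orientation; "force": force on the tool from outside, world axes, zero at the start; "wrist_torque": the same for the moment, N m; "opening": finger opening in m.
Only numpy, scipy, OpenCV 4.12 (cv2) and the standard library are available. Lean on these libraries where they do the work, as an engineer would, in place of code of your own. Each camera call takes 0.05 s, during which the arm holds its last target.

## Working session

There is one attempt and no reset: what is moved stays moved. The work goes in short steps, Python scripts to look and compute and a tool call to move; the robot and the scene stay as the last step left them, time stands still between calls to the robot, and variables do not carry over. Pictures are saved under pics/ and viewed, and the job is handed in when it is done.

Besides the shell and the picture viewer there is one more tool, called after "Request:" by a JSON object that holds its "api" and its "payload", one argument or row to a line. drive_tool: Moves the arm, as the interface text tells. Its arguments: {"type":"object","properties":{"increments":{"type":"array"},"squeeze":{"type":"number"}},"required":["increments"]}

```bash
ls; mkdir -p pics; python3 - <<'E'
from plant import robot
import cv2, json
s=robot.read_state(); print({k:(v if not hasattr(v,'tolist') else v.tolist()) for k,v in s.items()})
for n in ["scene","top"]:
    c=robot.read_camera(n); cv2.imwrite(f"pics/{n}0.png",c["image"][:,:,::-1]); print(n,c["fx"],c["fy"],c["cx"],c["cy"]); print(c["T"])
E
```

```text
pics
{'t': 0.0, 'q': [1.1925844908687235, 0.13116286516078215, 1.4892782589728635, -9.216554213806025e-06, 1.5229960396915074, -0.08539927254842376], 'dq': [0.000796300286801727, 0.0018198859336678412, 0.0009014151878246697, -0.0002544238729894997, -0.00047270381893771277, -0.0014826044288801447], 'joint_torque': [-0.0008338768566318322, -55.98539113998413, -49.17524456977844, 0.07676003035157919, 0.03568532760255039, -0.00021416863546619425], 'tool_pos': [0.172974428237054, 0.5739773559780276, 0.24258695361544586], 'orientation': [-0.45824611352116845, -3.107571544744862, 0.002822803930110927], 'force': [0.525524095413036, 0.15721244559611955, -0.024363530584493406], 'wrist_torque': [-0.008173169400772808, -0.04018736159967176, -0.014077590272404359], 'opening': 0.09304950851343423}
scene 467.8806943485505 467.8806943485505 280.9284111010348 211.17359112179477
[[-0.7718096  -0.23494886  0.59085445  0.00638597]
 [-0.63584468  0.28022789 -0.71914802  0.9081398 ]
 [ 0.00338911 -0.930737   -0.36567355  0.47034053]
 [ 0.          0.          0.          1.        ]]
top 438.7533765986539 438.7533765986539 277.93022228450997 209.9660598501302
[[-0.02087653 -0.98381244  0.17798102  0.42627047]
 [-0.99974192  0.01894703 -0.01253404  0.18745334]
 [ 0.00895893 -0.17819676 -0.98395409  1.17858218]
 [ 0.          0.          0.          1.        ]]
```

View pics/scene0.png

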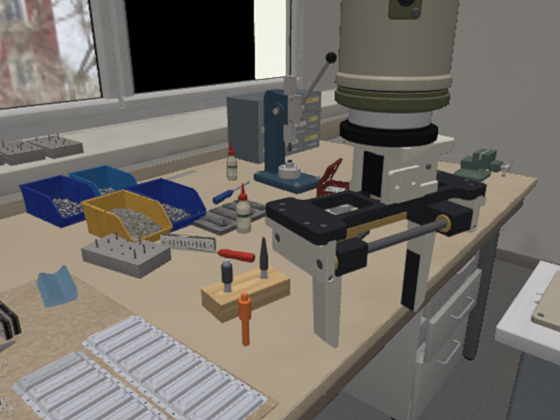

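View pics/top0.png

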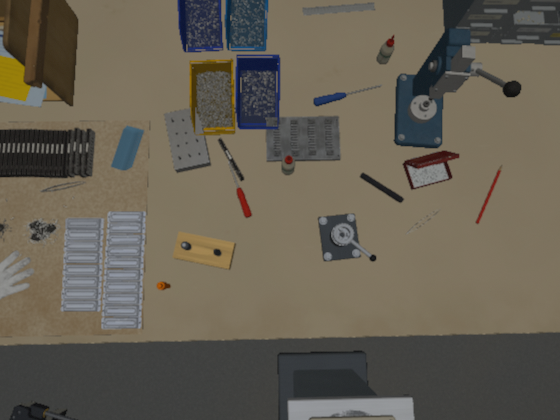

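```bash
python3 - <<'E'
import cv2
a=cv2.imread("pics/top0.png"); s=cv2.imread("pics/scene0.png")
A=cv2.resize(a[220:300,150:250],None,fx=6,fy=6,interpolation=cv2.INTER_CUBIC)
B=cv2.resize(a[200:280,300:400],None,fx=6,fy=6,interpolation=cv2.INTER_CUBIC)
C=cv2.resize(s[220:340,190:310],None,fx=5,fy=5,interpolation=cv2.INTER_CUBIC)
cv2.imwrite("pics/tA.png",A);cv2.imwrite("pics/tB.png",B);cv2.imwrite("pics/sC.png",C)
E
```

```text
(no output)
```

View pics/tA.png

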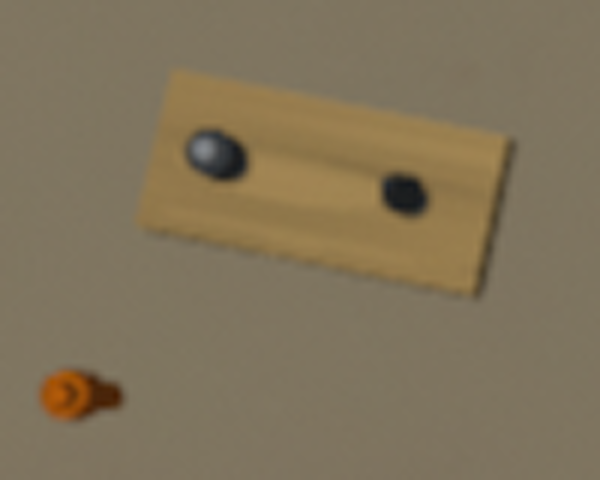

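View pics/tB.png

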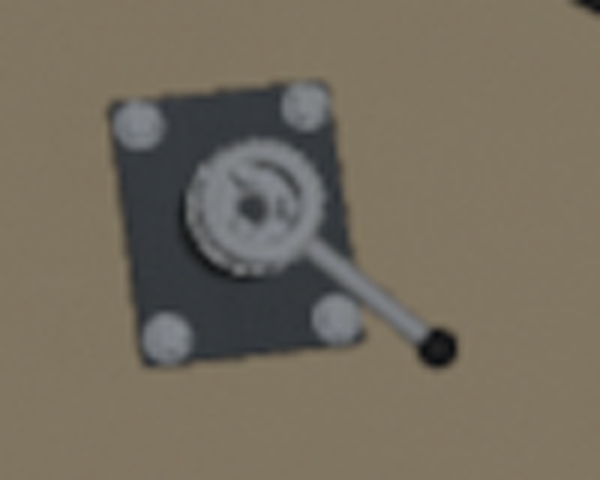

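View pics/sC.png

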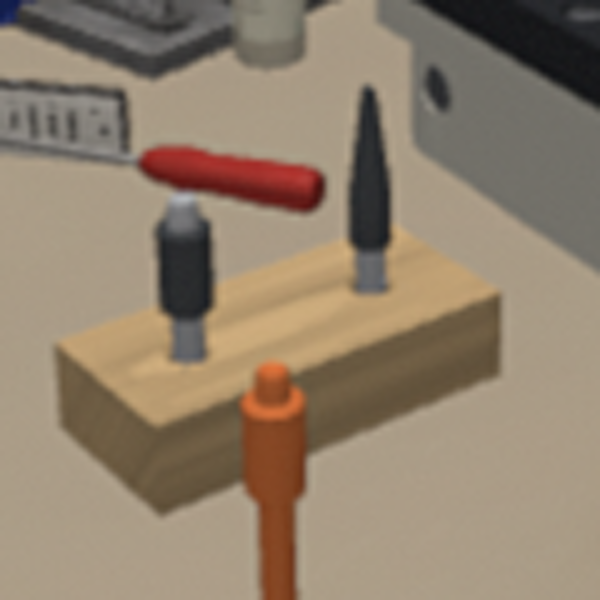

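```bash
cat > h.py <<'E'
import numpy as np, cv2
from plant import robot
class Cam:
    def __init__(s,n,save=None):
        c=robot.read_camera(n); s.T=np.array(c["T"]); s.K=[c[k] for k in("fx","fy","cx","cy")]; s.im=c["image"][:,:,::-1].copy()
        if save: cv2.imwrite("pics/"+save,s.im)
    def ray(s,u,v):
        fx,fy,cx,cy=s.K; d=s.T[:3,:3]@np.array([(u-cx)/fx,(v-cy)/fy,1]); return s.T[:3,3],d/np.linalg.norm(d)
    def plane(s,u,v,z):
        o,d=s.ray(u,v); return o+d*(z-o[2])/d[2]
    def proj(s,p):
        fx,fy,cx,cy=s.K; q=s.T[:3,:3].T@(np.array(p)-s.T[:3,3]); return np.array([fx*q[0]/q[2]+cx,fy*q[1]/q[2]+cy])
def tri(a,b):
    A=[];B=[]
    for o,d in(a,b):
        P=np.eye(3)-np.outer(d,d); A.append(P);B.append(P@o)
    p=np.linalg.lstsq(np.vstack(A),np.hstack(B),rcond=None)[0]
    return p,[float(np.linalg.norm((np.eye(3)-np.outer(d,d))@(p-o)))*1e3 for o,d in(a,b)]
E
python3 - <<'E'
from h import *
np.set_printoptions(precision=4,suppress=True)
t=Cam("top");s=Cam("scene")
# top: masks
hsv=cv2.cvtColor(t.im,cv2.COLOR_BGR2HSV)
wood=cv2.inRange(hsv,(8,90,60),(30,255,255))[220:300,150:250]
cs=max(cv2.findContours(wood,cv2.RETR_EXTERNAL,cv2.CHAIN_APPROX_NONE)[0],key=cv2.contourArea)
r=cv2.minAreaRect(cs); r=((r[0][0]+150,r[0][1]+220),r[1],r[2]); print("stand",r)
print([t.plane(*p,0.036) for p in cv2.boxPoints(r)], t.plane(*r[0],0.036))
g=cv2.cvtColor(t.im,cv2.COLOR_BGR2GRAY)
roi=g[232:258,175:225]; print((roi<75).astype(int)[:, :22].sum())
def comps(mask,off,mn=10):
    n,l,st,ce=cv2.connectedComponentsWithStats(mask.astype(np.uint8))
    return [(st[i]+[off[0],off[1],0,0,0],ce[i]+off) for i in range(1,n) if st[i][4]>=mn]
blue_dark=(t.im[...,2].astype(int)-t.im[...,0]<15)[228:270,170:230]
for c in comps(blue_dark,(170,228)): print("top dark",c)
bd=((s.im[...,2].astype(int)-s.im[...,0]<15)&(s.im.max(2)<90))[250:320,200:300]
for c in comps(bd,(200,250)): print("scene dark",c)
p,e=tri(t.ray(183.8,244.5),s.ray(226.6,261)); print("nose",p,e)
# nut
for z in (.084,): print("nut",t.plane(300+255/6,200+207/6,z))
print("ball",t.plane(300+437/6,200+347/6,.074))
E
```

```text
stand ((203.3076934814453, 249.9615364074707), (59.03095245361328, 27.652374267578125), 11.309932708740234)
[array([0.5126, 0.4507, 0.036 ]), array([0.5831, 0.4381, 0.036 ]), array([0.5497, 0.2868, 0.036 ]), array([0.4797, 0.301 , 0.036 ])] [0.531  0.3691 0.036 ]
42
top dark (array([182, 242,   9,   8,  56]), array([185.875 , 245.4643]))
top dark (array([214, 250,   7,   5,  30]), array([216.9333, 252.0667]))
scene dark (array([260, 250,   8,  21, 150]), array([263.5467, 260.0333]))
scene dark (array([221, 264,  12,  21, 185]), array([226.6324, 273.8919]))
nose [0.5399 0.4081 0.0922] [0.6505207409891081, 0.6505207409898625]
nut [0.5585 0.0126 0.084 ]
ball [ 0.4992 -0.0626  0.074 ]
```

```bash
python3 - <<'E'
from h import *
from scipy.spatial.transform import Rotation as R
s=robot.read_state(); r=R.from_rotvec(s["orientation"]); print(r.as_matrix().round(3))
y=r.as_matrix()[:,1]; print("jaw yaw",np.degrees(np.arctan2(y[1],y[0])),"q",np.round(s["q"],3), robot.tip_extent)
E
```

```text
[[-0.957  0.289 -0.   ]
 [ 0.289  0.957 -0.001]
 [ 0.    -0.001 -1.   ]]
jaw yaw 73.22351584507412 q [ 1.193  0.131  1.489  0.     1.523 -0.085] 0.025
```

Request:
{"api": "drive_tool", "payload": {
  "increments": [
    [0, 14.68, -6.64, 0, 0, 0, -1.494],
    [0, 14.68, -6.64, 0, 0, 0, -1.494],
    [0, 14.68, -6.64, 0, 0, 0, -1.494],
    [0, 14.68, -6.64, 0, 0, 0, -1.494],
    [0, 14.68, -6.64, 0, 0, 0, -1.494],
    [0, 14.68, -6.64, 0, 0, 0, -1.494],
    [0, 14.68, -6.64, 0, 0, 0, -1.494],
    [0, 14.68, -6.64, 0, 0, 0, -1.494],
    [0, 14.68, -6.64, 0, 0, 0, -1.494],
    [0, 14.68, -6.64, 0, 0, 0, -1.494],
    [0, 14.68, -6.64, 0, 0, 0, -1.494],
    [0, 14.68, -6.64, 0, 0, 0, -1.494],
    [0, 14.68, -6.64, 0, 0, 0, -1.494],
    [0, 14.68, -6.64, 0, 0, 0, -1.494],
    [0, 14.68, -6.64, 0, 0, 0, -1.494]
  ]
}}

```text
t: 1.45
tool_pos: [0.5398, 0.4087, 0.2435]
orientation: [-2.443, -1.975, 0.0]
force: [-0.6, 0.8, 0.2]
opening: 0.0931
```

```bash
python3 - <<'E'
from h import *
t=Cam("top","top1.png");s=Cam("scene","scene1.png"); print(robot.read_state()["tool_pos"])
E
```

```text
[0.53971368 0.40884833 0.24367832]
```

View pics/scene1.png

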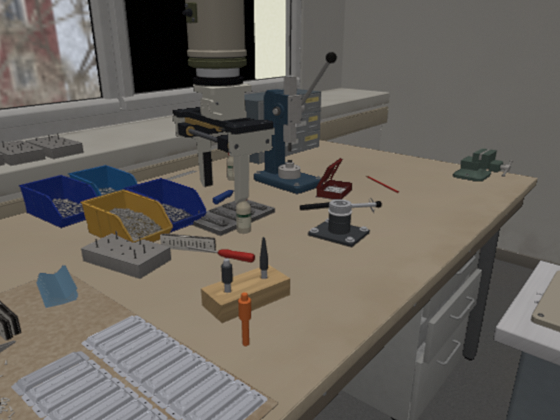

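View pics/top1.png

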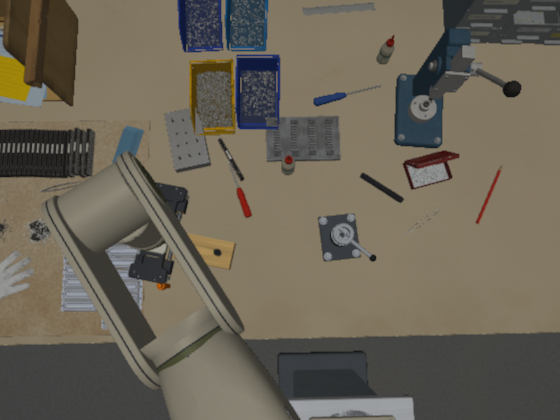

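```bash
python3 - <<'E'
import cv2
s=cv2.imread("pics/scene1.png")
C=cv2.resize(s[185:255,295:395],None,fx=8,fy=8,interpolation=cv2.INTER_CUBIC)
cv2.imwrite("pics/sH.png",C)
a=cv2.imread("pics/top1.png")
cv2.imwrite("pics/tH.png",cv2.resize(a[215:255,320:370],None,fx=14,fy=14,interpolation=cv2.INTER_CUBIC))
E
```

```text
(no output)
```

View pics/sH.png

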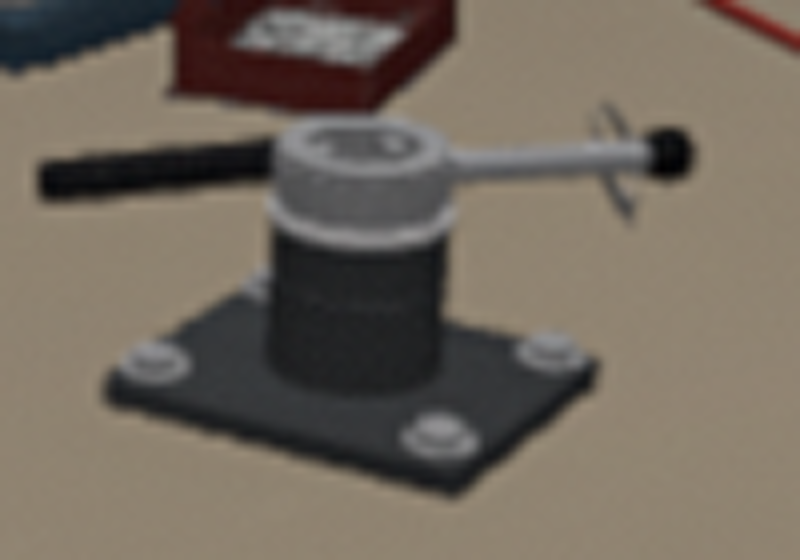

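View pics/tH.png

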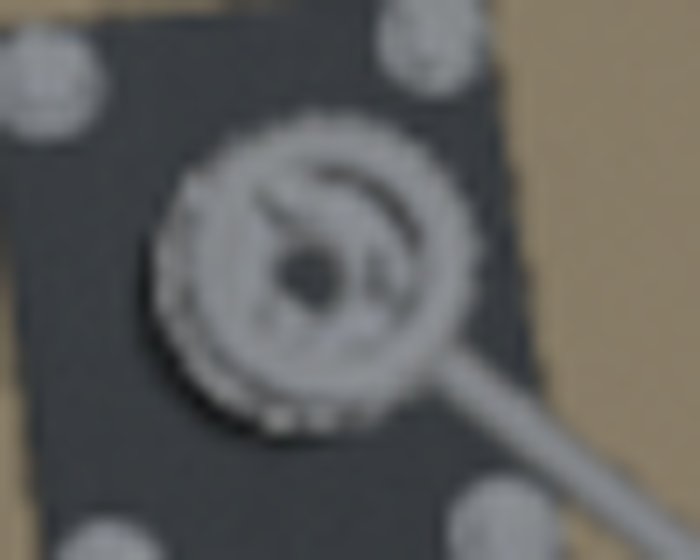

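```bash
python3 - <<'E'
from h import *
np.set_printoptions(precision=4,suppress=True)
t=Cam("top");s=Cam("scene")
print("nut", tri(t.ray(343.25,232.97),s.ray(339.8,202.9)), t.plane(343.25,232.97,.084), s.plane(339.8,202.9,.084))
print("bore",t.plane(341.5,234.2,.06))
# foot base plate rect in top
m=((t.im[...,2].astype(int)-t.im[...,0]<5)&(t.im.max(2)<85)).astype(np.uint8)[205:268,312:366]
m=cv2.morphologyEx(m,cv2.MORPH_CLOSE,np.ones((15,15)))
c=max(cv2.findContours(m,0,1)[0],key=cv2.contourArea);r=cv2.minAreaRect(c);print(r);P=t.plane(r[0][0]+312,r[0][1]+205,.012);print("foot",P)
for n,c,(x0,y0,x1,y1) in(("top",t,(362,248,385,268)),("scene",s,(370,195,390,215))):
    mm=(c.im.max(2)<50).astype(np.uint8)[y0:y1,x0:x1]; k,l,st,ce=cv2.connectedComponentsWithStats(mm); i=1+st[1:,4].argmax(); print(n,st[i],ce[i]+[x0,y0]); 
    if n=="top":a=c.ray(*(ce[i]+[x0,y0])); print(c.plane(*(ce[i]+[x0,y0]),.074))
    else:b=c.ray(*(ce[i]+[x0,y0]));print(c.plane(*(ce[i]+[x0,y0]),.074))
print("ball",tri(a,b))
# corner-based check of scene predicted nut
print(s.proj([.5585,.0126,.084]),s.proj([.5585,.0126,.0]))
E
```

```text
nut (array([0.5627, 0.0099, 0.0807]), [0.08156139117301218, 0.0815613911725027]) [0.5623 0.0105 0.084 ] [0.5579 0.0175 0.084 ]
bore [0.5622 0.0113 0.06  ]
((25.57547378540039, 32.26415252685547), (53.02117919921875, 42.44441604614258), 74.05460357666016)
foot [0.56   0.0146 0.012 ]
top [ 8  7  6  6 29] [372.5862 257.7241]
[ 0.4995 -0.062   0.074 ]
scene [ 6  6  5  6 25] [378.2 203.8]
[ 0.4975 -0.0601  0.074 ]
ball (array([ 0.4992, -0.0624,  0.0729]), [0.41904514397715276, 0.4190451439766632])
[340.6965 202.295 ] [338.9727 234.5585]
```

Request:
{"api": "drive_tool", "payload": {
  "increments": [
    [0, 0, 0, -1.5, 0, 0, 0],
    [0, 0, 0, -3, 0, 0, 0],
    [0, 0, 0, -4.5, 0, 0, 0],
    [0, 0, 0, -5.6, 0, 0, 0],
    [0, 0, 0, -6.2, 0, 0, 0],
    [0, 0, 0, -6.6, 0, 0, 0],
    [0, 0, 0, -6.6, 0, 0, 0]
  ],
  "squeeze": 15
}}

```text
t: 2.23
tool_pos: [0.5392, 0.408, 0.0767]
orientation: [-2.447, -1.97, 0.005]
force: [-0.4, 0.3, -0.3]
opening: 0.0931
```

```bash
python3 - <<'E'
from h import *
s=Cam("scene","s.png"); cv2.imwrite("pics/scene2.png",cv2.resize(s.im[150:330,140:340],None,fx=4,fy=4,interpolation=cv2.INTER_CUBIC)[:600])
E
```

```text
(no output)
```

View pics/scene2.png

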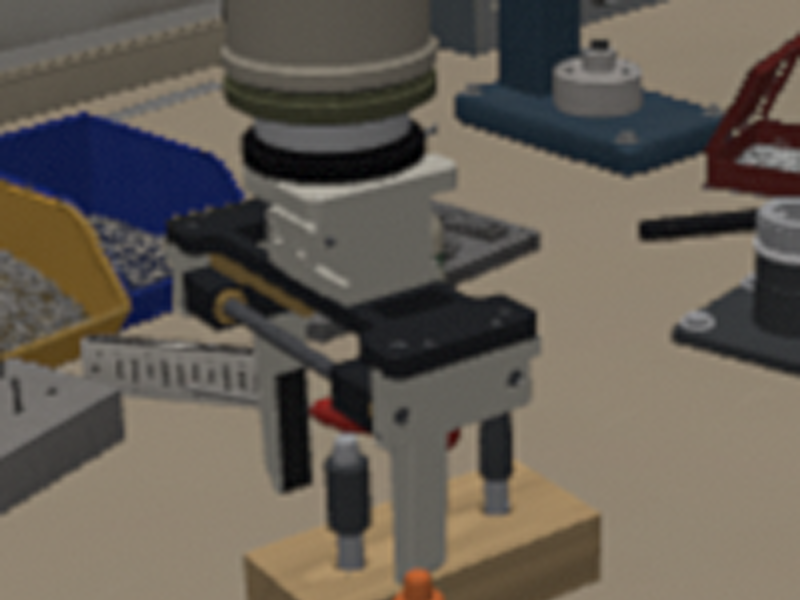

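Request:
{"api": "drive_tool", "payload": {
  "increments": [
    [1, 0, 0, 0, 0, 0, 0],
    [1, 0, 0, 0, 0, 0, 0],
    [1, 0, 0, 0, 0, 0, 0],
    [1, 0, 0, 0, 0, 0, 0],
    [1, 0, 0, 0, 0, 0, 0],
    [1, 0, 0, 0, 0, 0, 0],
    [1, 0, 0, 0, 0, 0, 0],
    [1, 0, 0, 0, 0, 0, 0],
    [1, 0, 0, 0, 0, 0, 0],
    [1, 0, 0, 0, 0, 0, 0]
  ],
  "squeeze": 15
}}

```text
t: 3.12
tool_pos: [0.5401, 0.4084, 0.0785]
orientation: [-2.448, -1.969, 0.0]
force: [-1.0, -0.3, 0.5]
opening: 0.0311
```

Request:
{"api": "drive_tool", "payload": {
  "increments": [
    [1, 0, 0, 0, 0, 0, 0],
    [1, 0, 0, 0, 0, 0, 0],
    [1, 0, 0, 0, 0, 0, 0],
    [1, 0, 0, 0, 0, 0, 0]
  ],
  "squeeze": 15
}}

```text
t: 3.45
tool_pos: [0.5401, 0.4085, 0.0786]
orientation: [-2.448, -1.969, 0.0]
force: [0.3, -0.3, -0.9]
opening: 0.0197
```

Request:
{"api": "drive_tool", "payload": {
  "increments": [
    [1, 0, 0, 0, 0, 0, 0],
    [1, 0, 0, 0, 0, 0, 0]
  ],
  "squeeze": 45
}}

```text
t: 3.62
tool_pos: [0.5401, 0.4084, 0.0786]
orientation: [-2.448, -1.969, 0.0]
force: [-0.3, -0.2, 0.1]
opening: 0.0191
```

Request:
{"api": "drive_tool", "payload": {
  "increments": [
    [1, 0, 0, 0.5, 0, 0, 0],
    [1, 0, 0, 1.2, 0, 0, 0],
    [1, 0, 0, 2.2, 0, 0, 0],
    [1, 0, 0, 3.4, 0, 0, 0],
    [1, 0, 0, 4.8, 0, 0, 0],
    [1, 0, 0, 5.6, 0, 0, 0],
    [1, 0.05, -1, 5.6, 0, 0, 0],
    [1, 0.13, -2.3, 5.6, 0, 0, 0],
    [1, 0.2, -3.7, 5.6, 0, 0, 0],
    [1, 0.3, -5.2, 5.6, 0, 0, 0],
    [1, 0.4, -6.8, 5.6, 0, 0, 0],
    [1, 0.5, -8.4, 5.6, 0, 0, 0],
    [1, 0.55, -10, 5.6, 0, 0, 0],
    [1, 0.65, -11.6, 5.6, 0, 0, 0],
    [1, 0.75, -13.2, 5.6, 0, 0, 0],
    [1, 0.8, -14.6, 5.6, 0, 0, 0],
    [1, 0.85, -15.5, 5.6, 0, 0, 0],
    [1, 0.88, -15.88, 5.6, 0, 0, 0],
    [1, 0.88, -15.88, 5.6, 0, 0, 0],
    [1, 0.88, -15.88, 5.6, 0, 0, 0]
  ]
}}

```text
t: 5.28
tool_pos: [0.5622, 0.0118, 0.2192]
orientation: [-2.449, -1.968, -0.001]
force: [-0.0, 0.5, -0.2]
opening: 0.0192
```

```bash
python3 - <<'E'
from h import *
t=Cam("top","top3.png");s=Cam("scene","scene3.png"); st=robot.read_state();print(st["tool_pos"],st["opening"],st["force"])
C=cv2.resize(s.im[130:255,290:400],None,fx=4.8,fy=4.8,interpolation=cv2.INTER_CUBIC)
D=cv2.resize(t.im[190:290,290:400],None,fx=5,fy=5,interpolation=cv2.INTER_CUBIC)
cv2.imwrite("pics/s3.png",C); cv2.imwrite("pics/t3.png",D)
E
```

```text
[0.56215147 0.01292364 0.21890501] 0.018995369520961397 [-0.37567569 -0.32332581 -0.58161562]
```

View pics/s3.png

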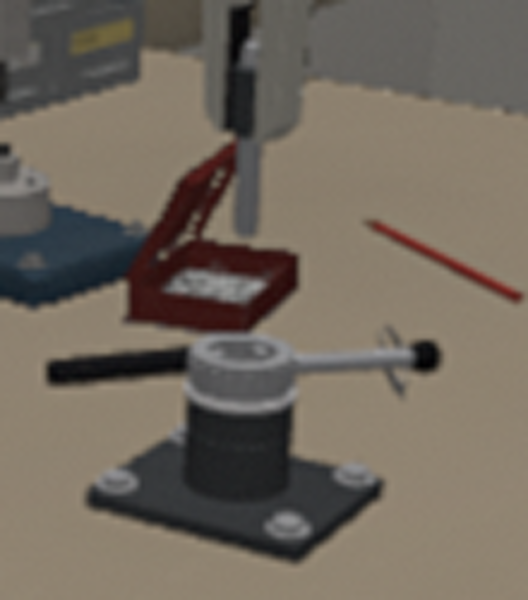

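View pics/t3.png

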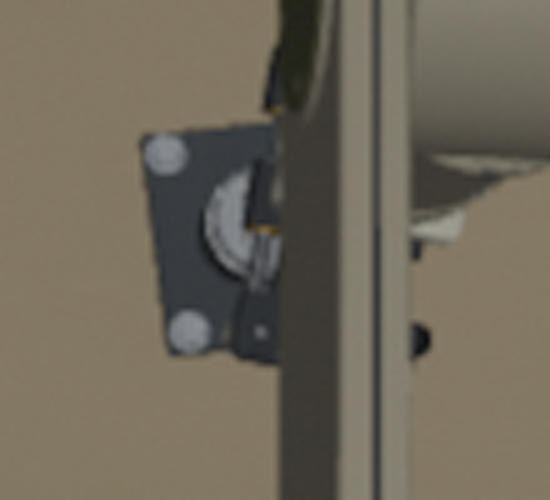

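```bash
python3 - <<'E'
from h import *
np.set_printoptions(precision=2,suppress=True)
s=Cam("scene"); g=cv2.cvtColor(s.im,cv2.COLOR_BGR2GRAY).astype(int)
for v in (162,166,170,174,177,178,179,180,181): print(v,g[v,332:350])
x,y=robot.read_state()["tool_pos"][:2]
print("foot pred",s.proj([x,y,.143]),s.proj([x,y,.193]))
for v in (205,208,211,214,228,232): print(v,g[v,324:358])
for p in([.5622,.0108],[.5585,.0126],[.5605,.0125]): print(p,s.proj(p+[.084]),s.proj(p+[.075]),s.proj(p+[.06]),s.proj(p+[.143]))
E
```

```text
162 [122 112  85  51  42  43  41  67  86  88  85  83 110 130 130 128 128 129]
166 [ 42  34  42  90  78  36  58  78  85  86  85  87 114 129 128 128 127 127]
170 [ 28  39  35  33  71 116 114  89  84  85  81  87 114 128 129 126 128 127]
174 [ 35  43 105 131 130 130 109  84  84  84  80  95 119 128 128 127 128 128]
177 [ 71 116 131 130 129 128 109  86  81  81  78  96 121 128 128 128 127 128]
178 [105 134 131 130 130 130 117  95  87  85  83 104 122 130 128 129 128 128]
179 [ 95 115 115 124 132 132 131 119 109 109 109 121 130 130 129 129 130 129]
180 [ 45  50  54  92 114 113 114 114 113 114 126 133 133 132 132 131 131 131]
181 [ 31  29  30  36  39  41  43  44  47  54  93 112 113 112 113 113 113 116]
foot pred [340.54 178.29] [341.63 157.45]
205 [ 18  19  14  13  31  76  93  91 102 117 126 132 129 129 125 119 119 122
 124 123 123 134 141 137 133 120 103 100 116 123 121 119 117 116]
208 [ 96 101 101 100 106  96  82  81  81  82  86  86  87  93  88  86  89  93
  91  87  87  84  85  84  82  81  81  98 115 118 126 134 135 134]
211 [133 133 133 134 133 135 121  95  83  83  84  83  85  88  86  87  88  88
  85  86  86  84  83  81  80  91 130 144 137 133 134 134 133 134]
214 [132 133 133 134 105  52  44  69  94 115 128 140 142 141 142 138 131 131
 129 129 135 146 148 139 121  97  72 107 133 133 133 133 133 133]
228 [56 56 56 52 39 29 32 32 33 34 34 34 35 35 36 36 35 35 35 35 32 34 34 34
 30 30 47 55 54 54 54 54 52 52]
232 [57 58 57 57 57 52 45 38 35 34 35 35 32 35 34 33 34 35 34 34 34 34 33 35
 38 46 52 57 57 54 55 55 54 53]
[0.5622, 0.0108] [339.79 201.75] [339.61 205.28] [339.3  211.12] [341.04 178.06]
[0.5585, 0.0126] [340.7 202.3] [340.51 205.84] [340.19 211.69] [341.97 178.55]
[0.5605, 0.0125] [340.01 202.1 ] [339.82 205.63] [339.51 211.49] [341.26 178.37]
```

```bash
python3 - <<'E'
from h import *
np.set_printoptions(precision=4,suppress=True)
print(robot.read_state()["tool_pos"])
t=Cam("top");s=Cam("scene");t.im=cv2.imread("pics/top1.png")
g=cv2.cvtColor(t.im,cv2.COLOR_BGR2GRAY)
sat=t.im.max(2).astype(int)-t.im.min(2)
m=((g>85)&(t.im[...,2].astype(int)-t.im[...,0]<12)).astype(np.uint8)
sub=m[205:268,312:368]
n,l,st,ce=cv2.connectedComponentsWithStats(sub)
bolts=[]
for i in range(1,n):
    if st[i,4]>15: print(st[i],ce[i]+[312,205]); 
    if 30<st[i,4]<120: bolts.append(ce[i]+[312,205])
B=np.array([t.plane(*b,.016) for b in bolts]); print(B, B.mean(0))
print([np.linalg.norm(B[i]-B[j]) for i in range(len(B)) for j in range(i)])
# nut top ring: edge points via Canny + fit
big=cv2.resize(g[215:255,320:370],None,fx=8,fy=8,interpolation=cv2.INTER_CUBIC)
c=cv2.HoughCircles(cv2.GaussianBlur(big,(9,9),2),cv2.HOUGH_GRADIENT,1,20,param1=60,param2=15,minRadius=70,maxRadius=95)
if c is not None:
    for x,y,r in c[0][:4]:
        u,v=(x+.5)/8-.5+320,(y+.5)/8-.5+215; print("circ",u,v,r/8,t.plane(u,v,.084))
E
```

```text
[0.5621 0.0131 0.2188]
[35  9  8  8 55] [350.5273 217.2182]
[ 7 12  9  8 58] [322.8621 220.5   ]
[ 19  18  37  35 530] [346.2358 237.9453]
[12 47  8  9 59] [327.5254 255.9322]
[[ 0.613  -0.0221  0.016 ]
 [ 0.6055  0.0527  0.016 ]
 [ 0.5105  0.044   0.016 ]] [0.5763 0.0249 0.016 ]
[np.float64(0.07517046360463019), np.float64(0.12200608970991188), np.float64(0.09542503700821521)]
```

Request:
{"api": "drive_tool", "payload": {
  "increments": [
    [1, -0.03, -0.08, -0.3, 0, 0, 0],
    [1, -0.03, -0.08, -0.8, 0, 0, 0],
    [1, -0.03, -0.08, -1.3, 0, 0, 0],
    [1, -0.03, -0.08, -1.7, 0, 0, 0],
    [1, -0.03, -0.08, -1.92, 0, 0, 0],
    [1, -0.03, -0.08, -1.92, 0, 0, 0],
    [1, -0.03, -0.08, -1.92, 0, 0, 0]
  ]
}}

```text
t: 6.12
tool_pos: [0.561, 0.0095, 0.1699]
orientation: [-2.447, -1.968, 0.002]
force: [0.9, -1.6, 0.2]
opening: 0.0188
```

```bash
python3 - <<'E'
from h import *
s=Cam("scene","scene4.png"); st=robot.read_state();print(st["tool_pos"],st["opening"],st["force"])
C=cv2.resize(s.im[165:240,300:390],None,fx=8,fy=8,interpolation=cv2.INTER_CUBIC)
cv2.imwrite("pics/s4.png",C)
g=cv2.cvtColor(s.im,cv2.COLOR_BGR2GRAY).astype(int)
for v in (186,189,192,195,197,198,199,200,201): print(v,g[v,328:352])
E
```

```text
[0.5614791  0.00944753 0.1706943 ] 0.019313212427089603 [-0.48686889 -0.10237053 -0.58730127]
186 [75 98 94 93 92 79 71 63 61 50 37 63 82 87 86 86 63 44 42 42 39 30 21 34]
189 [120 111 121 121 125 139 144 145 147 140 137 112  83  86  85  90 100  79
  35  26  28  24  23  41]
192 [ 29  32  34  38  44  47  56  78 103 106 118 107  86  85  85  88  66  27
  23  25  44  82 120 134]
195 [ 33  32  33  33  34  33  32  32  29  38  81  93  85  85  85  93  69  48
  90 124 136 135 132 132]
197 [ 33  30  32  30  29  30  29  29  29  29  59  81  84  84  80  79 113 134
 135 133 132 132 133 132]
198 [ 74  61  53  42  37  38  36  36  35  34  37  58  72  72  93 115 130 134
 133 132 133 132 133 133]
199 [122 110 103  93  90  94  95  93  95  93  90  90  91  92 120 139 144 139
 134 132 132 132 132 132]
200 [137 135 137 137 140 145 144 135 132 130 128 127 130 129 131 135 144 145
 140 137 135 133 133 133]
201 [117 124 137 144 143 133 116 100  89  87  90  91  92  89  97 109 115 120
 130 140 143 139 134 132]
```

View pics/s4.png

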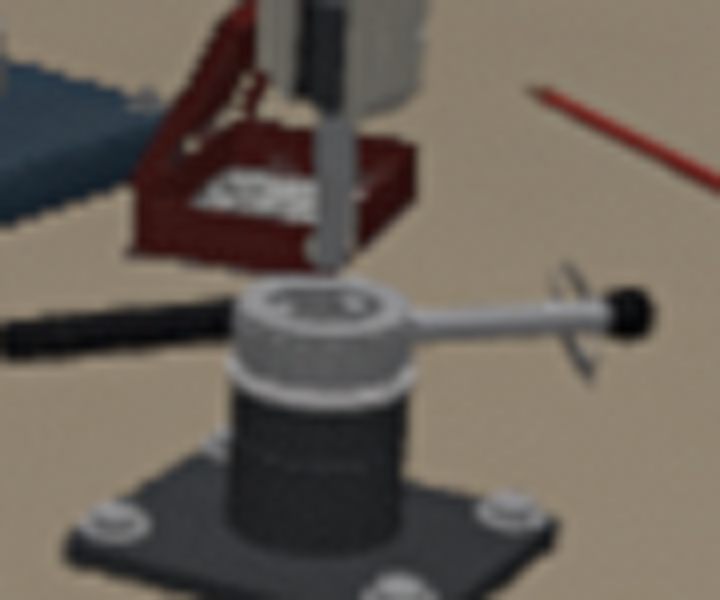

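Request:
{"api": "drive_tool", "payload": {
  "increments": [
    [1, 0.02, 0.045, 0, 0, 0, 0],
    [1, 0.02, 0.045, -0.1, 0, 0, 0],
    [1, 0.02, 0.045, -0.2, 0, 0, 0],
    [1, 0.02, 0.045, -0.3, 0, 0, 0],
    [1, 0.02, 0.045, -0.4, 0, 0, 0],
    [1, 0.02, 0.045, -0.48, 0, 0, 0],
    [1, 0.02, 0.045, -0.48, 0, 0, 0]
  ]
}}

```text
t: 6.75
tool_pos: [0.5615, 0.0106, 0.1579]
orientation: [-2.447, -1.969, 0.001]
force: [-0.8, 0.8, -0.4]
opening: 0.019
```

```bash
python3 - <<'E'
from h import *
for i in range(2):
    s=Cam("scene","scene5.png"); st=robot.read_state();print(st["tool_pos"],st["opening"],st["force"])
C=cv2.resize(s.im[165:240,300:390],None,fx=8,fy=8,interpolation=cv2.INTER_CUBIC)
cv2.imwrite("pics/s5.png",C)
E
```

```text
[0.56162456 0.01062376 0.15819581] 0.019015307618387208 [-0.12179392 -0.15288167 -2.68792883]
[0.56179684 0.01059845 0.15846864] 0.01924540223604137 [ 0.06856509 -0.53812948 -0.11034768]
```

View pics/s5.png

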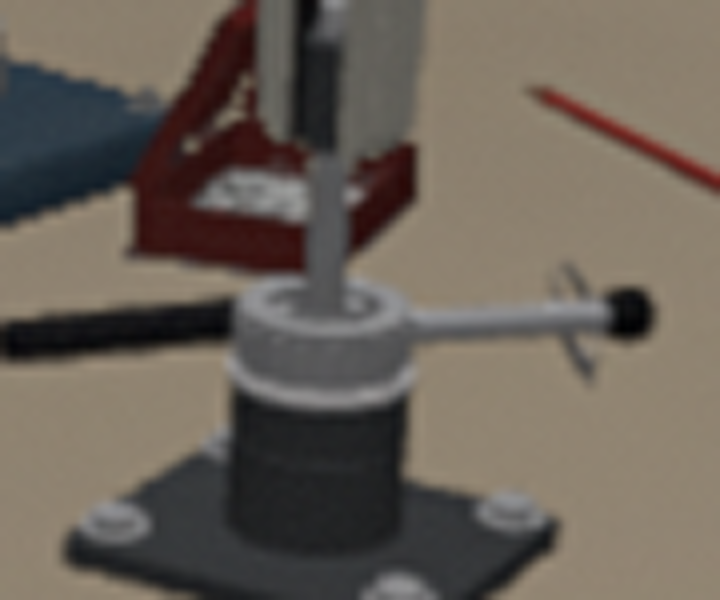

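Request:
{"api": "drive_tool", "payload": {
  "increments": [
    [1, 0, 0, -0.1, 0, 0, 0],
    [1, 0, 0, -0.2, 0, 0, 0],
    [1, 0, 0, -0.3, 0, 0, 0],
    [1, 0, 0, -0.4, 0, 0, 0],
    [1, 0, 0, -0.4, 0, 0, 0]
  ]
}}

```text
t: 7.27
tool_pos: [0.5615, 0.0106, 0.1478]
orientation: [-2.447, -1.969, 0.001]
force: [0.3, -0.1, -0.7]
opening: 0.0192
```

Request:
{"api": "drive_tool", "payload": {
  "increments": [
    [1, 0, 0, -0.1, 0, 0, 0],
    [1, 0, 0, -0.2, 0, 0, 0],
    [1, 0, 0, -0.3, 0, 0, 0],
    [1, 0, 0, -0.3, 0, 0, 0]
  ]
}}

```text
t: 7.6
tool_pos: [0.5615, 0.0106, 0.1404]
orientation: [-2.447, -1.969, 0.001]
force: [0.3, 0.0, -1.8]
opening: 0.0194
```

Request:
{"api": "drive_tool", "payload": {
  "increments": [
    [1, 0, 0, -0.1, 0, 0, 0],
    [1, 0, 0, -0.2, 0, 0, 0],
    [1, 0, 0, -0.3, 0, 0, 0],
    [1, 0, 0, -0.3, 0, 0, 0]
  ]
}}

```text
t: 7.93
tool_pos: [0.5615, 0.0106, 0.1329]
orientation: [-2.447, -1.969, 0.001]
force: [-0.3, 0.4, -1.4]
opening: 0.0194
```

Request:
{"api": "drive_tool", "payload": {
  "increments": [
    [1, 0, 0, -0.1, 0, 0, 0],
    [1, 0, 0, -0.2, 0, 0, 0],
    [1, 0, 0, -0.2, 0, 0, 0]
  ]
}}

```text
t: 8.18
tool_pos: [0.5616, 0.0106, 0.128]
orientation: [-2.448, -1.969, 0.001]
force: [0.0, 0.3, -1.6]
opening: 0.0193
```

Request:
{"api": "drive_tool", "payload": {
  "increments": [
    [1, 0, 0, -0.08, 0, 0, 0],
    [1, 0, 0, -0.16, 0, 0, 0],
    [1, 0, 0, -0.16, 0, 0, 0]
  ]
}}

```text
t: 8.43
tool_pos: [0.562, 0.0105, 0.1244]
orientation: [2.448, 1.969, 0.0]
force: [1.0, -0.6, -2.6]
opening: 0.0193
```

Request:
{"api": "drive_tool", "payload": {
  "increments": [
    [1, 0, 0, -0.08, 0, 0, 0],
    [1, 0, 0, -0.1, 0, 0, 0],
    [1, 0, 0, -0.1, 0, 0, 0]
  ]
}}

```text
t: 8.68
tool_pos: [0.562, 0.0106, 0.1221]
orientation: [2.448, 1.969, 0.0]
force: [1.1, -1.5, -0.9]
opening: 0.0193
```

Request:
{"api": "drive_tool", "payload": {
  "increments": [
    [1, 0, 0, -0.05, 0, 0, 0],
    [1, 0, 0, -0.1, 0, 0, 0]
  ]
}}

```text
t: 8.85
tool_pos: [0.5621, 0.0106, 0.1199]
orientation: [2.448, 1.969, 0.001]
force: [-0.1, 0.1, 3.9]
opening: 0.0194
```

Request:
{"api": "drive_tool", "payload": {
  "increments": [
    [1, 0, 0, -0.05, 0, 0, 0],
    [1, 0, 0, -0.05, 0, 0, 0]
  ]
}}

```text
t: 9.02
tool_pos: [0.5619, 0.0106, 0.1179]
orientation: [2.448, 1.969, 0.0]
force: [2.5, -0.9, -3.5]
opening: 0.0191
```

Request:
{"api": "drive_tool", "payload": {
  "increments": [
    [1, 0, 0, -0.04, 0, 0, 0],
    [1, 0, 0, -0.04, 0, 0, 0]
  ]
}}

```text
t: 9.18
tool_pos: [0.562, 0.0106, 0.1175]
orientation: [2.448, 1.969, 0.0]
force: [0.8, -0.4, 2.1]
opening: 0.0194
```

Request:
{"api": "drive_tool", "payload": {
  "increments": [
    [1, 0, 0, -0.04, 0, 0, 0],
    [1, 0, 0, -0.04, 0, 0, 0]
  ]
}}

```text
t: 9.35
tool_pos: [0.5622, 0.0106, 0.1174]
orientation: [2.448, 1.969, 0.001]
force: [-1.7, 0.1, 8.3]
opening: 0.019
```

Request:
{"api": "drive_tool", "payload": {
  "increments": [
    [1, 0, 0, -0.04, 0, 0, 0],
    [1, 0, 0, -0.04, 0, 0, 0]
  ]
}}

```text
t: 9.52
tool_pos: [0.5624, 0.0106, 0.1173]
orientation: [2.447, 1.969, 0.001]
force: [-5.2, -1.1, 14.7]
opening: 0.019
```

```bash
python3 - <<'E'
from h import *
for i in range(3):
    s=Cam("scene","scene6.png"); st=robot.read_state();print(st["tool_pos"],st["opening"],st["force"])
cv2.imwrite("pics/s6.png",cv2.resize(s.im[165:240,300:390],None,fx=8,fy=8,interpolation=cv2.INTER_CUBIC))
E
```

```text
[0.5623815  0.0105825  0.11724715] 0.01887243836656338 [-4.18060348 -0.72703287 14.71341978]
[0.56239536 0.01061071 0.11727396] 0.01929241357659037 [-4.35022328 -0.73572381 15.53105442]
[0.56240062 0.01059103 0.11725889] 0.01925251337849283 [-4.62201739 -0.32130313 14.19585473]
```

View pics/s6.png

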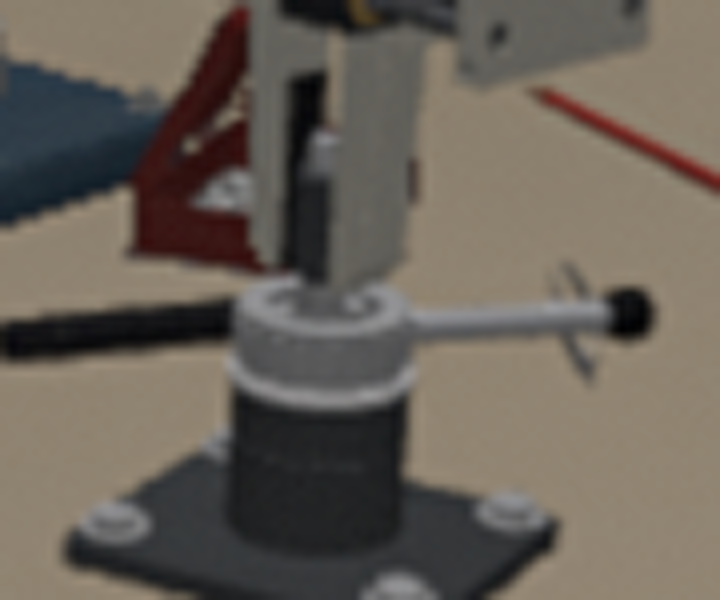

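Request:
{"api": "drive_tool", "payload": {
  "increments": [
    [1, 0, 0, -0.03, 0, 0, 0],
    [1, 0, 0, -0.03, 0, 0, 0],
    [1, 0, 0, -0.03, 0, 0, 0]
  ]
}}

```text
t: 9.92
tool_pos: [0.5625, 0.0106, 0.1172]
orientation: [2.447, 1.969, 0.002]
force: [-7.8, -0.3, 18.8]
opening: 0.0194
```

Request:
{"api": "drive_tool", "payload": {
  "increments": [
    [1, 0, 0, 0.04, 0, 0, 0],
    [1, 0, 0, 0.08, 0, 0, 0],
    [1, 0, 0, 0.08, 0, 0, 0]
  ]
}}

```text
t: 10.17
tool_pos: [0.5622, 0.0106, 0.1175]
orientation: [2.447, 1.969, 0.001]
force: [-1.8, -0.8, 8.6]
opening: 0.0193
```

Request:
{"api": "drive_tool", "payload": {
  "increments": [
    [0.9, 0, 0, 0, 0, 0, 0],
    [0.8, 0, 0, 0, 0, 0, 0],
    [0.7, 0, 0, 0, 0, 0, 0],
    [0.6, 0, 0, 0, 0, 0, 0],
    [0.5, 0, 0, 0, 0, 0, 0],
    [0.5, 0, 0, 0, 0, 0, 0],
    [0.5, 0, 0, 0, 0, 0, 0]
  ]
}}

```text
t: 10.75
tool_pos: [0.5616, 0.0107, 0.1162]
orientation: [-2.447, -1.969, 0.001]
force: [-0.3, -0.2, -0.8]
opening: 0.0452
```

Request:
{"api": "drive_tool", "payload": {
  "increments": [
    [0.5, 0, 0, 0.3, 0, 0, 0],
    [0.5, 0, 0, 0.9, 0, 0, 0],
    [0.5, 0, 0, 1.8, 0, 0, 0],
    [0.5, 0, 0, 2.5, 0, 0, 0],
    [0.5, 0, 0, 2.9, 0, 0, 0],
    [1, -0.3, -0.8, 2.9, 0, 0, -0.12],
    [1, -0.6, -1.7, 2.9, 0, 0, -0.24],
    [1, -0.9, -2.6, 2.9, 0, 0, -0.36],
    [1, -1.05, -3.0, 2.9, 0, 0, -0.46],
    [1, -1.08, -3.12, 2.9, 0, 0, -0.494],
    [1, -1.08, -3.12, 2.9, 0, 0, -0.494],
    [1, -1.08, -3.12, 2.9, 0, 0, -0.494],
    [1, -1.08, -3.12, 2.9, 0, 0, -0.494]
  ],
  "squeeze": 20
}}

```text
t: 11.83
tool_pos: [0.535, -0.067, 0.1891]
orientation: [-2.854, -1.313, -0.0]
force: [-0.1, -0.7, -0.1]
opening: 0.0012
```

```bash
python3 - <<'E'
from h import *
s=Cam("scene","scene7.png");t=Cam("top","top7.png"); st=robot.read_state();print(st["tool_pos"],st["opening"],st["force"])
A=cv2.resize(s.im[145:240,280:400],None,fx=5,fy=5,interpolation=cv2.INTER_CUBIC)
B=cv2.resize(t.im[190:285,300:420],None,fx=5,fy=5,interpolation=cv2.INTER_CUBIC)
cv2.imwrite("pics/s7.png",A);cv2.imwrite("pics/t7.png",B)
E
```

```text
[ 0.53499584 -0.06689117  0.18907284] 0.0006222719481320803 [ 0.57176364 -0.89817823  0.20336309]
```

View pics/s7.png

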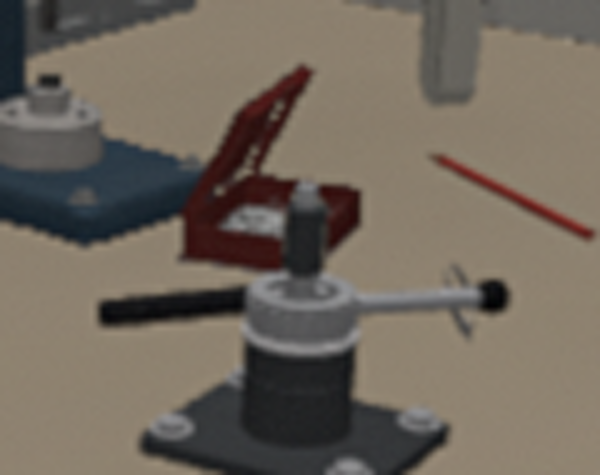

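View pics/t7.png

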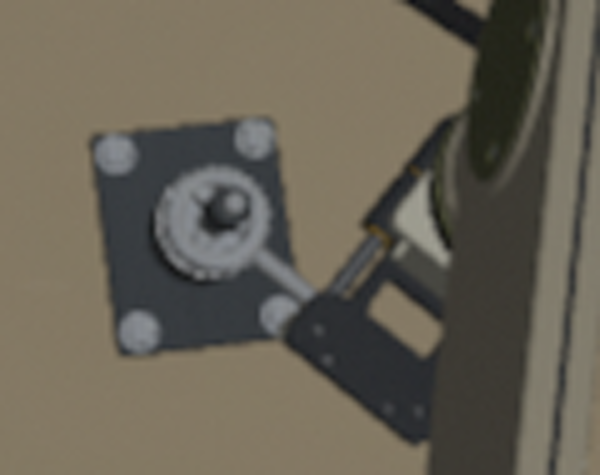

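Request:
{"api": "drive_tool", "payload": {
  "increments": [
    [1, 0, 0, -0.8, 0, 0, 0],
    [1, 0, 0, -1.8, 0, 0, 0],
    [1, 0, 0, -2.8, 0, 0, 0],
    [1, 0, 0, -3.6, 0, 0, 0],
    [1, 0, 0, -4.05, 0, 0, 0],
    [1, 0, 0, -4.05, 0, 0, 0]
  ]
}}

```text
t: 12.43
tool_pos: [0.5328, -0.0665, 0.0848]
orientation: [-2.851, -1.311, 0.007]
force: [-0.5, -0.6, 0.4]
opening: 0.0003
```

```bash
python3 - <<'E'
from h import *
np.set_printoptions(precision=4,suppress=True)
s=Cam("scene","scene8.png");t=Cam("top","top8.png"); st=robot.read_state();print(st["tool_pos"],st["opening"],st["force"])
A=cv2.resize(s.im[145:240,280:400],None,fx=5,fy=5,interpolation=cv2.INTER_CUBIC)
cv2.imwrite("pics/s8.png",A)
print("nose top pred",s.proj([.562,.0108,.136]),"body bottom",s.proj([.562,.0108,.092]),"nut",s.proj([.562,.0108,.084]))
g=cv2.cvtColor(s.im,cv2.COLOR_BGR2GRAY).astype(int)
print(g[176:204,341])
print("tri nose", tri(s.ray(341,182),t.ray(300+228/5,190+200/5)))
E
```

```text
[ 0.5351 -0.0672  0.0883] 0.000356106674874346 [ 1.0489 -0.6523  0.6141]
nose top pred [340.9608 180.9381] body bottom [340.0294 198.6072] nut [339.8629 201.765 ]
[128 129 128 129 121 116 127 104 100  97  84  54  34  34  35  36  35  35
  35  35  35  35  33  35  61  86  85  82]
tri nose (array([0.5623, 0.012 , 0.1337]), [1.0781818817671616, 1.0781818817670203])
```

View pics/s8.png

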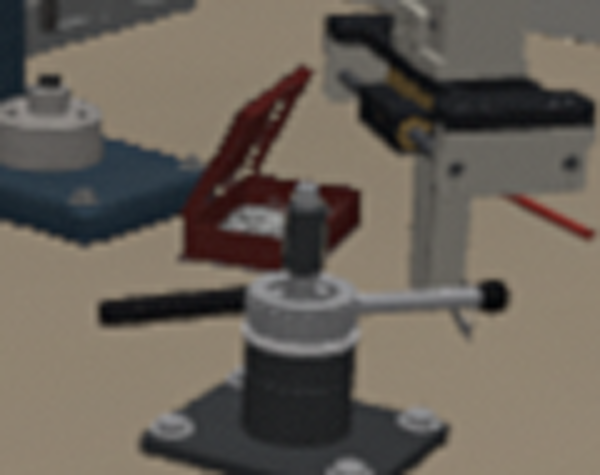

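```bash
cat > arc.py <<'E'
import sys,numpy as np
from h import robot
def table(p,ds,C=(0.562,0.0108)):
    v=np.array(p)-C
    for d in ds:
        c,s=np.cos(-d),np.sin(-d); w=np.array([c*v[0]-s*v[1],s*v[0]+c*v[1]])-v
        print(f"{d:.3f}: {w[0]/.025:.3f} {w[1]/.025:.3f} rz {-d:.3f}")
E
python3 - <<'E'
from arc import *
table((0.535,-0.0672),np.arange(1,13)*0.04)
E
```

```text
0.040: -0.124 0.046 rz -0.040
0.080: -0.246 0.096 rz -0.080
0.120: -0.366 0.152 rz -0.120
0.160: -0.483 0.212 rz -0.160
0.200: -0.598 0.277 rz -0.200
0.240: -0.711 0.346 rz -0.240
0.280: -0.820 0.420 rz -0.280
0.320: -0.927 0.498 rz -0.320
0.360: -1.030 0.580 rz -0.360
0.400: -1.130 0.667 rz -0.400
0.440: -1.226 0.757 rz -0.440
0.480: -1.319 0.851 rz -0.480
```

Request:
{"api": "drive_tool", "payload": {
  "increments": [
    [1, -0.124, 0.046, 0, 0, 0, -0.04],
    [1, -0.246, 0.096, 0, 0, 0, -0.08],
    [1, -0.366, 0.152, 0, 0, 0, -0.12],
    [1, -0.483, 0.212, 0, 0, 0, -0.16],
    [1, -0.598, 0.277, 0, 0, 0, -0.2],
    [1, -0.711, 0.346, 0, 0, 0, -0.24]
  ]
}}

```text
t: 13.03
tool_pos: [0.5197, -0.0599, 0.0909]
orientation: [2.988, 0.956, 0.008]
force: [3.5, -4.6, -1.8]
opening: 0.0008
```

```bash
python3 - <<'E'
from h import *
s=Cam("scene","scene9.png"); st=robot.read_state();print(st["tool_pos"],st["opening"],st["force"],st["wrist_torque"])
cv2.imwrite("pics/s9.png",cv2.resize(s.im[145:240,280:400],None,fx=5,fy=5,interpolation=cv2.INTER_CUBIC))
E
```

```text
[ 0.51932802 -0.05965689  0.09078781] 0.0002750845300998391 [ 2.68774989 -2.384792   -0.20418982] [-0.67482618 -0.48117978  0.02312157]
```

View pics/s9.png

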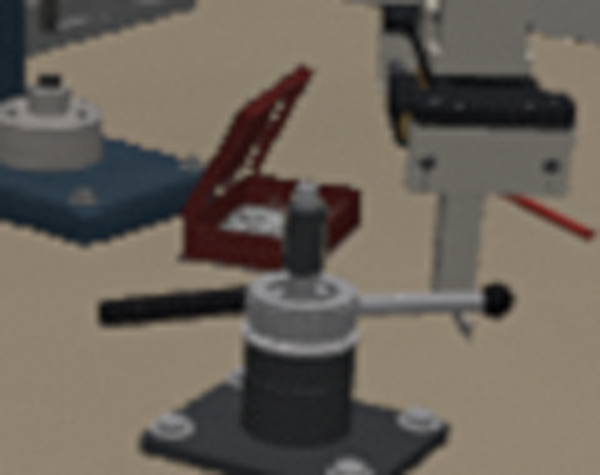

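```bash
python3 - <<'E'
from arc import *
table((0.5172,-0.0586),np.arange(1,9)*0.04)
E
```

```text
0.040: -0.110 0.074 rz -0.040
0.080: -0.216 0.152 rz -0.080
0.120: -0.319 0.234 rz -0.120
0.160: -0.419 0.321 rz -0.160
0.200: -0.516 0.411 rz -0.200
0.240: -0.609 0.506 rz -0.240
0.280: -0.697 0.603 rz -0.280
0.320: -0.782 0.705 rz -0.320
```

Request:
{"api": "drive_tool", "payload": {
  "increments": [
    [1, -0.11, 0.074, -0.05, 0, 0, -0.04],
    [1, -0.216, 0.152, -0.1, 0, 0, -0.08],
    [1, -0.319, 0.234, -0.1, 0, 0, -0.12],
    [1, -0.419, 0.321, -0.1, 0, 0, -0.16],
    [1, -0.516, 0.411, -0.1, 0, 0, -0.2],
    [1, -0.609, 0.506, -0.1, 0, 0, -0.24],
    [1, -0.697, 0.603, -0.1, 0, 0, -0.28]
  ]
}}

```text
t: 13.67
tool_pos: [0.5026, -0.0454, 0.0892]
orientation: [3.092, 0.529, 0.009]
force: [-0.7, -7.3, 5.2]
opening: 0.0005
```

```bash
cat > st.py <<'E'
from h import *
np.set_printoptions(precision=3,suppress=True)
C=np.array([.562,.0108])
F=[];
for i in range(3):
    robot.read_camera("scene"); st=robot.read_state(); F.append(st["force"])
p=np.array(st["tool_pos"]);f=np.mean(F,0); v=p[:2]-C; a=np.arctan2(v[1],v[0]); r=np.hypot(*v)
bar=a-np.arcsin(.0225/r); tan=np.array([-np.sin(bar),np.cos(bar)])
print("t",st["t"],"pos",p,"r",r,"bar deg",np.degrees(bar),"turned",-(bar-np.radians(-130.7)),"F",f,"tang",f[:2]@tan,"rad",f[:2]@[np.cos(bar),np.sin(bar)],"M/.08",f[:2]@tan*np.sqrt(r*r-.0225**2)/.08,"q6",st["q"][5])
E
python3 st.py
```

```text
t 13.8167 pos [ 0.502 -0.045  0.089] r 0.08155632155803344 bar deg -152.86599039806615 turned 0.3868695144117029 F [ 1.278 -4.449  4.083] tang 4.542274881534457 rad 0.8914012849186052 M/.08 4.450930946369025 q6 1.0408227043306624
```

```bash
python3 - <<'E'
import numpy as np
C=np.array([.562,.0108]);v=np.array([.4998,-.0435])-C
for i in range(36):
    c,s=np.cos(-.03),np.sin(-.03);w=np.array([c*v[0]-s*v[1],s*v[0]+c*v[1]]);d=(w-v)/.025;v=w;print(i+1,d.round(3),end="; ")
E
```

```text
1 [-0.064  0.076]; 2 [-0.062  0.077]; 3 [-0.059  0.079]; 4 [-0.057  0.081]; 5 [-0.055  0.083]; 6 [-0.052  0.084]; 7 [-0.049  0.086]; 8 [-0.047  0.087]; 9 [-0.044  0.089]; 10 [-0.042  0.09 ]; 11 [-0.039  0.091]; 12 [-0.036  0.092]; 13 [-0.033  0.093]; 14 [-0.03   0.094]; 15 [-0.028  0.095]; 16 [-0.025  0.096]; 17 [-0.022  0.097]; 18 [-0.019  0.097]; 19 [-0.016  0.098]; 20 [-0.013  0.098]; 21 [-0.01   0.099]; 22 [-0.007  0.099]; 23 [-0.004  0.099]; 24 [-0.001  0.099]; 25 [0.002 0.099]; 26 [0.005 0.099]; 27 [0.008 0.099]; 28 [0.011 0.099]; 29 [0.014 0.098]; 30 [0.016 0.098]; 31 [0.019 0.097]; 32 [0.022 0.097]; 33 [0.025 0.096]; 34 [0.028 0.095]; 35 [0.031 0.094]; 36 [0.034 0.093];
```

Request:
{"api": "drive_tool", "payload": {
  "increments": [
    [1, -0.065, 0.075, 0, 0, 0, -0.03],
    [1, -0.065, 0.075, 0, 0, 0, -0.03]
  ]
}}

```text
t: 13.98
tool_pos: [0.5008, -0.0431, 0.0889]
orientation: [3.1, 0.483, 0.009]
force: [1.6, -5.3, 5.6]
opening: 0.0006
```

Request:
{"api": "drive_tool", "payload": {
  "increments": [
    [1, -0.062, 0.077, 0.05, 0, 0, -0.03],
    [1, -0.062, 0.077, 0.05, 0, 0, -0.03]
  ]
}}

```text
t: 14.15
tool_pos: [0.4991, -0.041, 0.0897]
orientation: [3.108, 0.437, 0.009]
force: [2.4, -4.7, 0.3]
opening: 0.0005
```

Request:
{"api": "drive_tool", "payload": {
  "increments": [
    [1, -0.06, 0.079, 0, 0, 0, -0.03],
    [1, -0.06, 0.079, 0, 0, 0, -0.03]
  ]
}}

```text
t: 14.32
tool_pos: [0.4975, -0.039, 0.0895]
orientation: [3.114, 0.39, 0.008]
force: [1.6, -4.8, 1.6]
opening: 0.0005
```

```bash
python3 st.py
```

```text
t 14.4667 pos [ 0.497 -0.039  0.089] r 0.08151432532120972 bar deg -158.35621439949628 turned 0.4826919999086767 F [ 2.685 -4.995  1.401] tang 5.633379330255993 rad -0.6532351801085188 M/.08 5.517016850081534 q6 1.140068239478936
```

Request:
{"api": "drive_tool", "payload": {
  "increments": [
    [1, -0.057, 0.081, 0, 0, 0, -0.03],
    [1, -0.057, 0.081, 0, 0, 0, -0.03]
  ]
}}

```text
t: 14.63
tool_pos: [0.4959, -0.0369, 0.0894]
orientation: [3.12, 0.343, 0.008]
force: [1.3, -5.5, 2.6]
opening: 0.0003
```

```bash
python3 st.py
```

```text
t 14.7833 pos [ 0.496 -0.037  0.089] r 0.0815381052642191 bar deg -160.20735220483874 turned 0.5150004495200444 F [ 2.346 -4.563  1.729] tang 5.087566473759067 rad -0.6625109519462135 M/.08 4.984051628062518 q6 1.1736043373633918
```

Request:
{"api": "drive_tool", "payload": {
  "increments": [
    [1, -0.055, 0.083, 0, 0, 0, -0.03],
    [1, -0.055, 0.083, 0, 0, 0, -0.03]
  ]
}}

```text
t: 14.95
tool_pos: [0.4944, -0.0348, 0.0893]
orientation: [3.125, 0.297, 0.008]
force: [1.5, -5.2, 2.4]
opening: 0.0005
```

```bash
python3 st.py
```

```text
t 15.1 pos [ 0.494 -0.035  0.089] r 0.08149274518303977 bar deg -162.04637982225913 turned 0.5470975364791371 F [ 1.757 -4.607  2.552] tang 4.924176199787274 rad -0.2516308431238024 M/.08 4.821080933487947 q6 1.2073169774367554
```

Request:
{"api": "drive_tool", "payload": {
  "increments": [
    [1, -0.052, 0.084, 0, 0, 0, -0.03],
    [1, -0.052, 0.084, 0, 0, 0, -0.03]
  ]
}}

```text
t: 15.27
tool_pos: [0.493, -0.0326, 0.0892]
orientation: [3.129, 0.25, 0.007]
force: [2.2, -4.6, 3.0]
opening: 0.0003
```

Request:
{"api": "drive_tool", "payload": {
  "increments": [
    [1, -0.049, 0.086, 0.03, 0, 0, -0.03],
    [1, -0.049, 0.086, 0.03, 0, 0, -0.03]
  ]
}}

```text
t: 15.43
tool_pos: [0.4917, -0.0304, 0.0897]
orientation: [3.133, 0.203, 0.007]
force: [2.2, -4.6, 0.1]
opening: 0.0006
```

Request:
{"api": "drive_tool", "payload": {
  "increments": [
    [1, -0.047, 0.087, 0, 0, 0, -0.03],
    [1, -0.047, 0.087, 0, 0, 0, -0.03]
  ]
}}

```text
t: 15.6
tool_pos: [0.4904, -0.0282, 0.0896]
orientation: [3.136, 0.156, 0.007]
force: [2.3, -4.3, 0.7]
opening: 0.0004
```

Request:
{"api": "drive_tool", "payload": {
  "increments": [
    [1, -0.044, 0.089, 0, 0, 0, -0.03],
    [1, -0.044, 0.089, 0, 0, 0, -0.03]
  ]
}}

```text
t: 15.77
tool_pos: [0.4892, -0.0259, 0.0896]
orientation: [3.138, 0.109, 0.006]
force: [1.8, -4.3, 1.1]
opening: 0.0001
```

Request:
{"api": "drive_tool", "payload": {
  "increments": [
    [1, -0.042, 0.09, 0, 0, 0, -0.03],
    [1, -0.042, 0.09, 0, 0, 0, -0.03]
  ]
}}

```text
t: 15.93
tool_pos: [0.4881, -0.0237, 0.0895]
orientation: [3.139, 0.062, 0.006]
force: [2.3, -5.1, 0.6]
opening: 0.0004
```

Request:
{"api": "drive_tool", "payload": {
  "increments": [
    [1, -0.039, 0.091, 0, 0, 0, -0.03],
    [1, -0.039, 0.091, 0, 0, 0, -0.03]
  ]
}}

```text
t: 16.1
tool_pos: [0.4871, -0.0214, 0.0895]
orientation: [3.14, 0.014, 0.006]
force: [1.7, -4.5, 1.0]
opening: 0.0005
```

Request:
{"api": "drive_tool", "payload": {
  "increments": [
    [1, -0.036, 0.092, 0, 0, 0, -0.03],
    [1, -0.036, 0.092, 0, 0, 0, -0.03]
  ]
}}

```text
t: 16.27
tool_pos: [0.4862, -0.0191, 0.0895]
orientation: [3.14, -0.033, 0.006]
force: [1.9, -5.1, 1.2]
opening: 0.0003
```

Request:
{"api": "drive_tool", "payload": {
  "increments": [
    [1, -0.033, 0.093, 0, 0, 0, -0.03],
    [1, -0.033, 0.093, 0, 0, 0, -0.03]
  ]
}}

```text
t: 16.43
tool_pos: [0.4854, -0.0168, 0.0895]
orientation: [3.139, -0.08, 0.006]
force: [1.3, -4.0, 1.3]
opening: 0.0006
```

```bash
python3 st.py
```

```text
t 16.5833 pos [ 0.485 -0.017  0.089] r 0.08145881997869774 bar deg -176.21018369879766 turned 0.794302548731471 F [ 1.82  -4.542  1.651] tang 4.65189467445705 rad -1.5159146282809794 M/.08 4.552447521622704 q6 1.4807939029850685
```

Request:
{"api": "drive_tool", "payload": {
  "increments": [
    [1, -0.03, 0.094, 0, 0, 0, -0.03],
    [1, -0.03, 0.094, 0, 0, 0, -0.03]
  ]
}}

```text
t: 16.75
tool_pos: [0.4845, -0.0144, 0.0893]
orientation: [3.138, -0.127, 0.006]
force: [1.1, -5.6, 1.5]
opening: 0.0008
```

Request:
{"api": "drive_tool", "payload": {
  "increments": [
    [1, -0.028, 0.095, 0, 0, 0, -0.03],
    [1, -0.028, 0.095, 0, 0, 0, -0.03]
  ]
}}

```text
t: 16.92
tool_pos: [0.4838, -0.012, 0.0893]
orientation: [3.135, -0.174, 0.006]
force: [1.0, -5.6, 1.5]
opening: 0.0009
```

Request:
{"api": "drive_tool", "payload": {
  "increments": [
    [1, -0.025, 0.096, 0, 0, 0, -0.03],
    [1, -0.025, 0.096, 0, 0, 0, -0.03]
  ]
}}

```text
t: 17.08
tool_pos: [0.4832, -0.0096, 0.0893]
orientation: [3.132, -0.221, 0.006]
force: [0.5, -5.6, 2.3]
opening: 0.0006
```

Request:
{"api": "drive_tool", "payload": {
  "increments": [
    [1, -0.022, 0.097, 0, 0, 0, -0.03],
    [1, -0.022, 0.097, 0, 0, 0, -0.03]
  ]
}}

```text
t: 17.25
tool_pos: [0.4825, -0.0072, 0.0893]
orientation: [3.129, -0.268, 0.005]
force: [0.6, -5.9, 2.1]
opening: 0.0003
```

Request:
{"api": "drive_tool", "payload": {
  "increments": [
    [1, -0.019, 0.097, 0, 0, 0, -0.03],
    [1, -0.019, 0.097, 0, 0, 0, -0.03]
  ]
}}

```text
t: 17.42
tool_pos: [0.482, -0.0049, 0.0893]
orientation: [3.124, -0.315, 0.005]
force: [1.1, -6.5, 2.4]
opening: 0.0003
```

```bash
python3 st.py
```

```text
t 17.5667 pos [ 0.482 -0.005  0.089] r 0.08146974266899533 bar deg -184.9405510457806 turned 0.9466762038449255 F [ 0.783 -5.617  2.236] tang 5.529051080462053 rad -1.2642978322820877 M/.08 5.411637730483095 q6 1.6547367339985743
```

Request:
{"api": "drive_tool", "payload": {
  "increments": [
    [1, -0.016, 0.098, 0, 0, 0, -0.03],
    [1, -0.016, 0.098, 0, 0, 0, -0.03]
  ]
}}

```text
t: 17.73
tool_pos: [0.4816, -0.0025, 0.0893]
orientation: [3.119, -0.362, 0.005]
force: [0.8, -6.7, 1.8]
opening: 0.0005
```

```bash
python3 st.py
```

```text
t 17.8833 pos [ 0.482 -0.003  0.089] r 0.08144567736230317 bar deg -186.6312141322649 turned 0.9761838412460055 F [ 0.73  -6.502  2.783] tang 6.3742596979223265 rad -1.47569124815862 M/.08 6.236902638898966 q6 1.689706559128796
```

Request:
{"api": "drive_tool", "payload": {
  "increments": [
    [1, -0.009, 0.065, 0, 0, 0, -0.02],
    [1, -0.009, 0.065, 0, 0, 0, -0.02]
  ]
}}

```text
t: 18.05
tool_pos: [0.4814, -0.001, 0.0893]
orientation: [3.115, -0.392, 0.005]
force: [0.8, -6.5, 1.9]
opening: 0.0009
```

```bash
python3 st.py
```

```text
t 18.2 pos [ 0.481 -0.001  0.089] r 0.08147868980412218 bar deg -187.70066185411756 turned 0.9948492251702872 F [ 0.453 -7.14   2.559] tang 7.014476565213741 rad -1.405727824501061 M/.08 6.866335379427389 q6 1.713043710423298
```

Request:
{"api": "drive_tool", "payload": {
  "increments": [
    [1, -0.008, 0.065, 0, 0, 0, -0.02],
    [1, -0.008, 0.065, 0, 0, 0, -0.02]
  ]
}}

```text
t: 18.37
tool_pos: [0.4811, 0.0005, 0.0893]
orientation: [3.111, -0.423, 0.005]
force: [0.3, -7.1, 3.3]
opening: 0.0002
```

```bash
python3 st.py; python3 st.py
```

```text
t 18.5167 pos [0.481 0.001 0.089] r 0.08149591443084636 bar deg -188.79676932959885 turned 1.013979909573159 F [-0.131 -7.328  2.598] tang 7.261700689300585 rad -0.9914171477535211 M/.08 7.109965032757623 q6 1.736416676663865
t 18.6667 pos [0.481 0.001 0.089] r 0.08148544085280718 bar deg -188.79553290133376 turned 1.0139583298289683 F [ 0.244 -6.786  2.637] tang 6.669163168365988 rad -1.2783460585476816 M/.08 6.528900342487442 q6 1.736415025456538
```

Request:
{"api": "drive_tool", "payload": {
  "increments": [
    [1, -0.006, 0.065, 0, 0, 0, -0.02],
    [1, -0.006, 0.065, 0, 0, 0, -0.02]
  ]
}}

```text
t: 18.83
tool_pos: [0.481, 0.0021, 0.0893]
orientation: [3.107, -0.454, 0.005]
force: [-0.9, -7.7, 3.7]
opening: 0.0006
```

```bash
python3 st.py; python3 st.py
```

```text
t 18.9833 pos [0.481 0.002 0.089] r 0.0814937986666796 bar deg -189.89736977144685 turned 1.0331890110323108 F [ 0.357 -7.481  2.728] tang 7.308619733218353 rad -1.6378502664864873 M/.08 7.155702579388221 q6 1.759754277921363
t 19.1333 pos [0.481 0.002 0.089] r 0.08151509945138968 bar deg -189.90108194551348 turned 1.0332538006921808 F [-0.323 -7.541  2.826] tang 7.483832576079365 rad -0.9781585266197678 M/.08 7.329322677186985 q6 1.7597063521420284
```

Request:
{"api": "drive_tool", "payload": {
  "increments": [
    [1, -0.02, -0.1, 0, 0, 0, 0],
    [1, -0.05, -0.3, 0, 0, 0, 0],
    [1, -0.1, -0.6, 0, 0, 0, 0],
    [1, -0.1, -0.6, 0, 0, 0, 0],
    [1, -0.1, -0.6, 0, 0, 0, 0]
  ]
}}

```text
t: 19.55
tool_pos: [0.477, -0.012, 0.0875]
orientation: [-3.108, 0.454, 0.0]
force: [-0.1, 1.0, 0.7]
opening: 0.0003
```

```bash
python3 st.py;python3 st.py; python3 - <<'E'
from h import *
s=Cam("scene","scene10.png")
cv2.imwrite("pics/s10.png",cv2.resize(s.im[145:240,280:400],None,fx=5,fy=5,interpolation=cv2.INTER_CUBIC))
E
```

```text
t 19.7 pos [ 0.477 -0.012  0.087] r 0.08786227308316481 bar deg -180.06380899406963 turned 0.8615609982721053 F [0.371 0.063 0.124] tang -0.06386534850438481 rad -0.3707735446429697 M/.08 -0.06780304393118451 q6 1.7280748645600927
t 19.85 pos [ 0.477 -0.012  0.087] r 0.08779477798726498 bar deg -180.1206327065693 turned 0.8625527591484312 F [ 0.311  0.28  -0.182] tang -0.28097361648712843 rad -0.31031640590070864 M/.08 -0.29805214702496624 q6 1.72803841947164
```

View pics/s10.png

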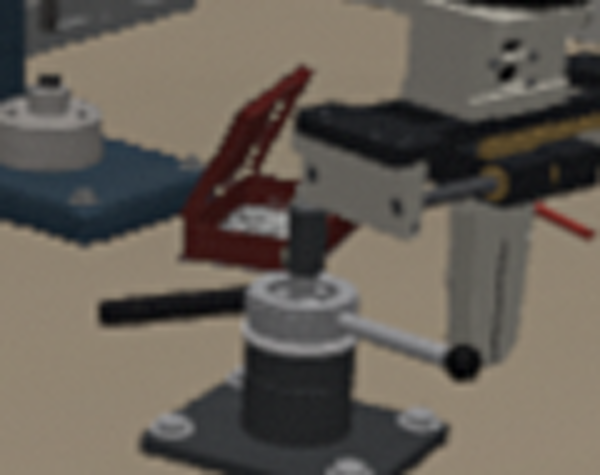

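Request:
{"api": "drive_tool", "payload": {
  "increments": [
    [1, 0, 0, 0.6, 0, 0, 0],
    [1, 0, 0, 1.6, 0, 0, 0],
    [1, 0, 0, 2.8, 0, 0, 0],
    [1, 0, 0, 4, 0, 0, 0],
    [1, -0.6, -1, 5, 0, 0, 0],
    [1, -1.2, -2.2, 6, 0, 0, 0],
    [1, -1.8, -3.5, 6, 0, 0, 0],
    [1, -1.8, -4.5, 6, 0, 0, 0],
    [1, -1.8, -5, 6, 0, 0, 0],
    [1, -1.8, -5, 6, 0, 0, 0],
    [1, -1.8, -5, 6, 0, 0, 0]
  ]
}}

```text
t: 20.82
tool_pos: [0.432, -0.1369, 0.2373]
orientation: [-3.108, 0.455, 0.0]
force: [0.7, -0.7, -0.2]
opening: 0.0008
```

```bash
python3 - <<'E'
from h import *
np.set_printoptions(precision=4,suppress=True)
s=Cam("scene","scene11.png");t=Cam("top","top11.png")
a=cv2.resize(s.im[150:245,280:400],None,fx=5,fy=5,interpolation=cv2.INTER_CUBIC)
b=cv2.resize(t.im[190:285,300:420],None,fx=5,fy=5,interpolation=cv2.INTER_CUBIC)
cv2.imwrite("pics/s11.png",a);cv2.imwrite("pics/t11.png",b)
g=cv2.cvtColor(s.im,cv2.COLOR_BGR2GRAY).astype(int)
print(g[176:204,341]); print(robot.read_state()["force"])
E
```

```text
[128 127 128 128 109  95 129 105  99  97  87  54  35  34  35  34  35  37
  36  36  37  35  35  32  57  87  84  83]
[ 0.0855  0.3532 -0.2925]
```

View pics/s11.png

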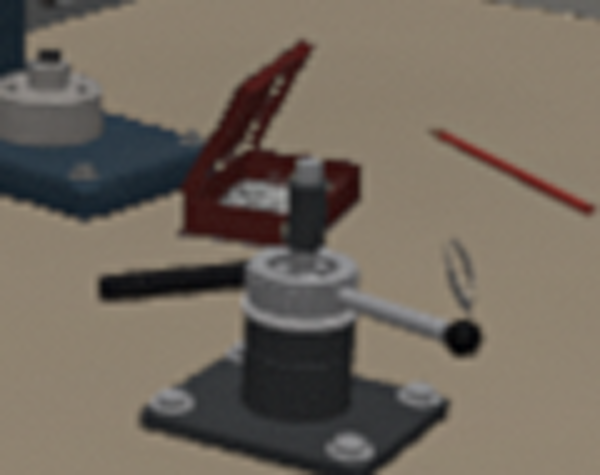

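View pics/t11.png

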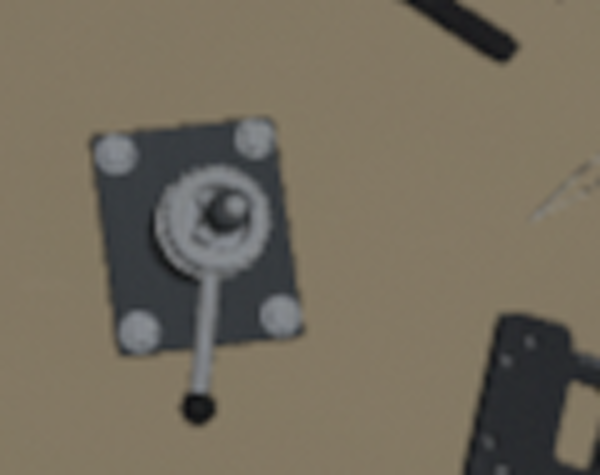

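```bash
python3 - <<'E'
import cv2
a=cv2.imread("pics/scene11.png"); cv2.imwrite("pics/s12.png",cv2.resize(a[220:350,150:330],None,fx=4,fy=4))
E
```

```text
(no output)
```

View pics/s12.png

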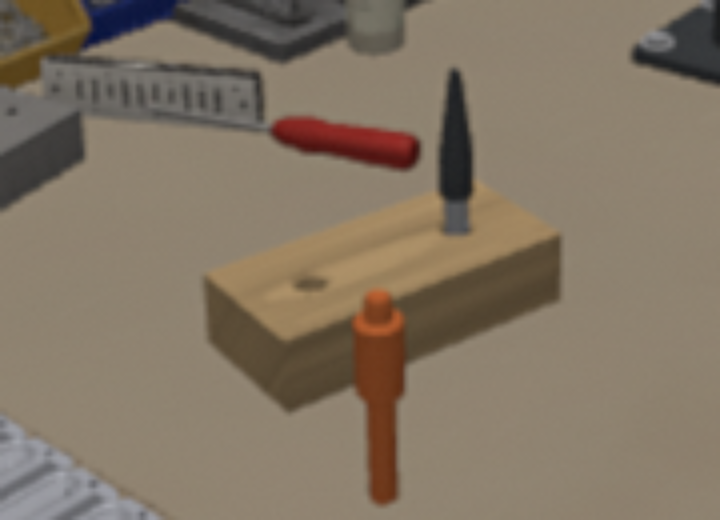

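The snap's hole is empty. The pointed punch, the orange look-alike and the screwdriver are where they were.

```bash
python3 -c "
from plant import robot
print(robot.close_job(), robot.read_state()['t'])"
```

```text
the job is handed in; nothing more can be done
the job is handed in; nothing more can be done
```

The snap is fully home in the collet, the nut is tightened onto its shank, and the job is handed in at about 21 s of robot time. The verdict itself is not reported.

- **Seating:** I gripped the snap's body, lifted it out of the stand and lowered it into the bore. It stopped at the expected height while the press rose to about 19 N. Before and after tightening, its nose stood within half a pixel of the row expected for fully home.
- **Tightening:** I pushed the bar clockwise about 1.03 rad with the closed fingers. At a halt, the loose push was about 4.5–5.5 N. It began climbing near 0.93 rad, and I stopped at about 7.2 N, inside the 6.5–8.5 N range. After backing off, the sensor read close to zero, so that figure carries no real offset.
- **Last checks:** The pictures show the snap upright with its body clear of the nut and the arm touching nothing. The punch is still in its stand, and the orange look-alike, screwdriver, marker and the rest of the oil bottle in view are where they were.

**Disagreements:**
- The scene camera placed the nut a few millimetres nearer to it than the top camera did. I used the top camera and fine-tuned with the sideways offset seen in the scene picture.
- The spring balls' drag barely showed in the force readings: one reading of about 4 N, and otherwise within noise.

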